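Brake the negatives carriage opposite the copy camera

ROBOT

A 6-joint arm with a two-finger parallel gripper is mounted at the origin on the work surface. World frame = base frame: x ahead of the robot, y to its left, z up, the work surface at z = 0. Lengths are in m, angles in rad, forces in N, time in s.
With the tool pointing down it reaches from about 0.425 to 0.95 m from the base axis. Payload 3.5 kg.
Tool frame: the origin (TCP) lies midway between the tips of the shut fingers; the grasp point (between the pads) lies 19 mm behind it; z points along the fingers, y is the line along which they close (so a half turn about z gives the same grasp; the last joint's range is limited). The gripper opens to 85 mm and grips with 20 to 120 N. Pads are 22 mm wide; open, the fingers measure 114 mm over their backs; the gripper's body (76 mm by 85 mm) begins 54 mm behind the grasp point. The pads swing forward as they close: fully open they stand 13 mm farther back than shut.
Start: joints at [-1.417, 0.286, 1.577, -0, 1.279, -0.15], TCP at [0.202, -0.644, 0.231] pointing down, gripper open.
Joint ranges: [-2.77, 2.77], [-0.9, 2.22], [0.21, 2.48], [-1.53, 4.67], [0.24, 2.81], [-2.84, 2.84]. Speed limits (rad/s): [2.79, 2.79, 3.14, 3.14, 3.14, 3.14].

INTERFACE

Orientations are given as a unit quaternion [x, y, z, w].
In Python, from plant import ctrl gives the robot as it stands.
- The arm moves only by the tool move_arm, never from a script. Its argument "plan" is a list of rows, each an object of numbers: "x", "y", "z": the shift along the tool's x, y, z in m; "yaw": the turn about the tool's z in rad; "fingers": the closure, from 0 (fully open) to 1 (shut). In form: [{"x": .., "y": .., "z": .., "yaw": .., "fingers": ..}, ...]. A call has 1 to 5 rows; each row is the pose to reach, as a shift and turn from the pose commanded when the call began, along the tool's axes at that moment; what a row does not reach only later rows make up. A row lasts 1/10 s, in which the tool goes at most 50 mm and 8.59 degrees, less where a joint would pass 70% of its speed; a pose out of reach is approached as far as the arm can. A call with a gripper value outside its range is refused whole. The fingers move at their own pace and stop on an object; "force" is the grip in N (left out, the last holds). Time passes only in rows, so rows that repeat a pose let the fingers close. It gives the time, the measured TCP pose, the force, the opening and the grip force at its end, in the units of the state.
- ctrl.get_state(): the state, without advancing time (a new reading comes with each control period).
- ctrl.read_camera(name): name is "side" or "top"; returns the picture (420x560x3 uint8, red, green, blue); there is no depth.
- ctrl.camera_model(name): a dict with "intrinsics" (3x3 intrinsics, pixels), "distortion" ([k1, k2, p1, p2, k3] as OpenCV has them; the pictures are not rectified), "cam_to_world" (4x4, takes a point from camera to world coordinates). Camera axes: x right, y up, looking along -z (the intrinsics and any distortion apply to the point x, -y, -z); pixel columns grow to the right and rows downward; lengths in m; the calibration is good to about 2 mm. A picture is of the moment at which its call begins. camera_model takes no time and is no camera call.
- ctrl.sign_off(): hands the job in; it is judged then, once.
The state is a dict: "time": time; "qpos": joint angles; "dq": joint speeds; "joint_efforts": joint torques, N m; "eef_pos": TCP position; "tcp_rot": TCP orientation; "contact_force": force on the tool from outside, world axes, zero at the start; "wrist_torque": the same for the moment, N m; "opening": opening from 0.0 (shut) to 1.0 (fully open); "finger_force": force on a finger pad.
Only numpy, scipy, OpenCV 4.12 (cv2) and the standard library are available. Lean on these libraries where they do the work, as an engineer would, in place of code of your own. Each camera call takes 0.05 s, during which the arm holds its last target. There are 200 camera calls.

TASK

Push the glass-topped negatives carriage along its rail by its orange sprung noses and bring it to rest with its white centre line opposite the camera's red pointer, then let go and leave it standing still there. It runs almost without friction and rebounds off its springs, so brake it by its front nose; it must not strike the stop at either end of its travel, nothing but the noses may be touched on it, and it must never be shoved hard or run fast. Leave the other things on the desk where they are.

Things in the scene. Friction and masses are not known exactly. Their poses are not given: they have to be found in the camera images.
- rail: Grey base plate 200 (x) x 680 (y) x 8 mm with two rails, fixed near the desk's middle, turned a little. Origin: centre of its underside. Own +y: direction of travel (to the left), +x away from the robot. A red stop (+y) and a black one (-y), 42 mm high, 73 to 103 mm from the centre line on its +x edge, catch a lug on the carriage's side; the room ahead of and behind the noses is free.
- carriage (a joint): Carriage position along the rail's +y in m; 0: its centre is over the rail's origin. Strikes the black stop at -0.22 and the red stop at +0.15. Starts at rest between -0.19 and -0.13. Nominal moving mass 2.6 kg (true: 0.7 to 1.3 times), viscous drag 0.2 N s/m, dry friction only 0.004 N: left alone it coasts for seconds (time constant about 13 s).
- carriage_mid (a point): Centre of the carriage's glass top, 68 mm above the desk, in the rail's centre line (rail x = 0). A white line from it towards the camera marks the carriage's centre in y.
- cover: The carriage's wooden tray with its glass lid, 150 x 150 mm in plan, from 28 to 68 mm above the desk; it rides with the carriage, origin under its centre at desk height. Too wide to grip, not to be touched.
- nose_rear_face (a point): Outer face of the rear (-y) orange nose with its spring relaxed, 105 mm behind the carriage's centre, 45 mm above the desk; rides with the carriage, does not show compression. The nose, 125 mm wide (x), from 30 to 60 mm above the desk, protrudes 30 mm from the tray and slides in up to 25 mm against a spring of 90 N/m, almost undamped, no preload.
- nose_front_face (a point): The same for the front (+y) orange nose: outer face when relaxed, 105 mm ahead of the carriage's centre, 45 mm above the desk. Same block, spring 90 N/m, 25 mm of travel.
- mark (a point): Tip of the camera's red pointer, 45 mm above the desk, 100 mm to the +x side of the rail's centre line; the carriage's centre must come to rest at the same place along the rail's y. It lies 0.03 to 0.10 m on the + side of the rail's origin. Its axes are parallel to the rail's.
- camera: The copy camera on its stand, fixed beside the rail on its far side: foot 70 x 120 mm, 130 to 200 mm from the rail's centre line; post and tilted black camera body with lens, reaching 0.25 m above the desk and, at its lens, to about 140 mm from the centre line. Origin on the rail's centre line below the pointer.
- mug: White mug, 80 mm wide, 90 mm high, loose, left side of the desk; origin at its underside. Leave alone.
- slide_box: Cardboard slide box with white lid, 110 x 170 x 72 mm, loose, left side; origin at its underside. Leave alone.
- loupe: Black magnifier loupe, 52 mm wide, 45 mm high, loose, left side near the robot; origin at its underside. Leave alone.
- dust_brush: Brush lying on the right side of the desk, loose. Leave alone.
- file_tray: Grey letter tray with paper, 170 x 240 x 60 mm, fixed, right side.
There are look-alikes about, which are no part of the job. What is shaped like the camera but brown is not meant.

How it is judged:
By the outcome, as a careful person would: the job done as asked, in the order asked, and still so for the second after the job is handed in, with the robot touching nothing.
It also fails if it takes over 51 s, if anything falls off the work surface, if the arm or the gripper's body presses on something with over 40 N, if the wrist force passes 120 N, or if a joint passes its speed limit or range.

## Working session

There is one attempt and no reset: what is moved stays moved. The work goes in short steps, Python scripts to look and compute and a tool call to move; the robot and the scene stay as the last step left them, time stands still between calls to the robot, and variables do not carry over. Pictures are saved under pics/ and viewed, at most 10 in all, crops included, and the job is handed in when it is done.

Besides the shell and the picture viewer there is one more tool, called as name(argument=value, ...) on one line, values as JSON. move_arm: Moves the arm, as the interface text tells. Its arguments: {"type":"object","properties":{"plan":{"type":"array"},"force":{"type":"number"}},"required":["plan"]}

```bash
mkdir -p pics; ls
python3 - <<'E'
from plant import ctrl
import cv2
for n in("top","side"):
    cv2.imwrite(f"pics/{n}0.png",ctrl.read_camera(n)[:,:,::-1])
    m=ctrl.camera_model(n);print(n,m)
print(ctrl.get_state())
E
```

```text
pics
top {'intrinsics': array([[428.4951548 ,   0.        , 275.53424212],
       [  0.        , 428.4951548 , 212.05786942],
       [  0.        ,   0.        ,   1.        ]]), 'distortion': array([-0.0996623,  0.       ,  0.       ,  0.       ,  0.       ]), 'cam_to_world': array([[ 0.01194315,  0.98730589, -0.15838068,  0.18523245],
       [-0.99992645,  0.01145777, -0.00397742, -0.02072628],
       [-0.00211224,  0.15841653,  0.98737011,  1.35714976],
       [ 0.        ,  0.        ,  0.        ,  1.        ]])}
side {'intrinsics': array([[534.40041928,   0.        , 279.88572893],
       [  0.        , 534.40041928, 210.87362766],
       [  0.        ,   0.        ,   1.        ]]), 'distortion': array([-0.2136219,  0.       ,  0.       ,  0.       ,  0.       ]), 'cam_to_world': array([[-0.98547379,  0.10859422, -0.13057068,  0.18369125],
       [-0.16981141, -0.64069884,  0.7487784 ,  1.29440395],
       [-0.00234348,  0.76007388,  0.64983245,  1.17791856],
       [ 0.        ,  0.        ,  0.        ,  1.        ]])}
{'time': 0.1, 'qpos': array([-1.41698655e+00,  2.87133196e-01,  1.57806198e+00,  1.51540199e-05,
        1.27861189e+00, -1.50012686e-01]), 'dq': array([ 0.00161771, -0.00118265, -0.00233051, -0.00061786,  0.00019869,
        0.00055586]), 'joint_efforts': array([ 1.34499423e-03, -4.07292831e+01, -2.93698275e+01, -1.37451711e-04,
        3.41674684e-03, -5.71586469e-06]), 'eef_pos': array([ 0.20186872, -0.64346841,  0.2300311 ]), 'tcp_rot': array([ 9.88483387e-01,  1.51325370e-01,  5.15135379e-06, -1.10722153e-03]), 'contact_force': array([ 0.11821868, -0.09830535,  0.41342326]), 'wrist_torque': array([0.00645317, 0.00551752, 0.02036288]), 'finger_force': 0.0, 'opening': 1.0044433852241479}
```

View pics/top0.png

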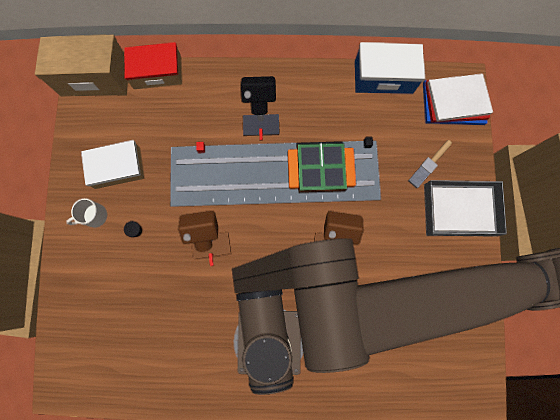

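View pics/side0.png

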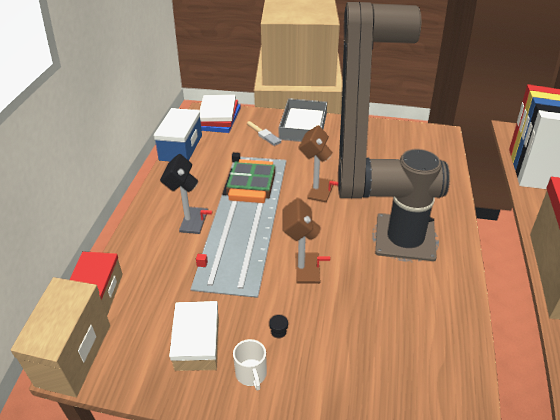

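```bash
cat > h.py <<'E'
from plant import ctrl
import cv2, numpy as np
def ray(n,uv):
    m=ctrl.camera_model(n)
    p=cv2.undistortPoints(np.float64(uv).reshape(-1,1,2),m["intrinsics"],m["distortion"])[:,0]
    T=m["cam_to_world"]; d=np.c_[p[:,0],-p[:,1],-np.ones(len(p))]@T[:3,:3].T
    return T[:3,3],d
def plane(n,uv,z):
    o,d=ray(n,uv); return (o+d*((z-o[2])/d[:,2])[:,None])[:,:2]
def mask(im,lo,hi,box=None):
    m=cv2.inRange(cv2.cvtColor(im,cv2.COLOR_RGB2HSV),lo,hi)
    if box:
        k=np.zeros_like(m);k[box[1]:box[3],box[0]:box[2]]=1;m=m*k
    return m
def pts(m): return np.argwhere(m)[:,::-1].astype(float)
E
python3 - <<'E'
from h import *
t=cv2.imread("pics/top0.png")[:,:,::-1].copy(); s=cv2.imread("pics/side0.png")[:,:,::-1].copy()
h=cv2.cvtColor(t,cv2.COLOR_RGB2HSV); hs=cv2.cvtColor(s,cv2.COLOR_RGB2HSV)
for u,v in [(230,172),(350,165),(293,165),(262,133),(302,170),(200,147)]: print((u,v),h[v,u])
m=mask(t,(90,30,60),(125,140,190),(160,136,390,212))
n,l,st,_=cv2.connectedComponentsWithStats(m);k=1+st[1:,4].argmax();m=(l==k).astype(np.uint8)
P=pts(m);print("plate px",P.min(0),P.max(0))
W=plane("top",P,.008).astype(np.float32);print(cv2.minAreaRect(W))
# lower and left/right edges
for nm,sel in [("near",lambda:np.array([[u,P[P[:,0]==u,1].max()+.5] for u in range(185,370)]))]:
    e=plane("top",sel(),.008);print(nm,np.polyfit(e[:,1],e[:,0],1), )
for f,nm in((min,"L"),(max,"R")):
    e=np.array([[f(P[P[:,1]==v,0])+(.5 if f is max else -.5),v] for v in range(155,196)]);e=plane("top",e,.008);print(nm,np.polyfit(e[:,0],e[:,1],1))
for nm,lo,hi,z in(("green",(40,60,30),(85,255,255),.068),("orange",(8,180,120),(18,255,255),.06)):
    g=pts(mask(t,lo,hi,(270,130,380,205)));w=plane("top",g,z).astype(np.float32);print(nm,len(g),g.min(0),g.max(0),cv2.minAreaRect(w))
r=pts(mask(t,(0,150,80),(6,255,255),(240,115,285,150)));print("mark",r.min(0),r.max(0));
for v in np.unique(r[:,1]):print(v,r[r[:,1]==v,0])
rs=pts(mask(s,(0,150,80),(6,255,255),(185,195,225,230)));print("side mark",rs.min(0),rs.max(0),rs[rs[:,0]>=rs[:,0].max()-1])
E
```

```text
(230, 172) [104  29 133]
(350, 165) [ 12 204 232]
(293, 165) [ 13 197 233]
(262, 133) [  1 199 114]
(302, 170) [122  52  79]
(200, 147) [  1 202 222]
plate px [171. 141.] [379. 205.]
((0.5314582586288452, -0.009362876415252686), (0.1974450945854187, 0.675085186958313), 2.4670021533966064)
near [-0.04242706  0.43289886]
L [0.0553564  0.29959387]
R [ 0.04644678 -0.37176508]
green 892 [298. 143.] [346. 190.] ((0.5388598442077637, -0.15670767426490784), (0.14903917908668518, 0.14530189335346222), 2.4898576736450195)
orange 706 [288. 140.] [355. 187.] ((0.5494300723075867, -0.16014987230300903), (0.14578913152217865, 0.21645697951316833), 2.8281309604644775)
mark [259. 128.] [262. 139.]
128.0 [261.]
129.0 [259. 260. 261.]
130.0 [259. 260. 261.]
131.0 [259. 260. 261.]
132.0 [259. 260. 261. 262.]
133.0 [259. 260. 261. 262.]
134.0 [259. 260. 261.]
135.0 [259. 260. 261. 262.]
136.0 [259. 260. 261. 262.]
137.0 [259. 260. 261. 262.]
138.0 [259. 260. 261. 262.]
139.0 [259. 260. 261. 262.]
side mark [201. 210.] [211. 219.] [[210. 210.]
 [210. 211.]
 [211. 211.]
 [210. 212.]
 [211. 212.]
 [210. 213.]
 [211. 213.]
 [210. 214.]]
```

```bash
cat >> h.py <<'E'
A=0.0435; O=np.array([.5315,-.0094]); YR=np.array([-np.sin(A),np.cos(A)]); XR=np.array([np.cos(A),np.sin(A)])
def rail(w): w=np.atleast_2d(w)-O; return np.c_[w@XR,w@YR]   # (lateral, s)
def world(l,s): return O+l*XR+s*YR
from scipy.spatial.transform import Rotation as R
def tool(target,l=None):  # shift in tool axes from the measured pose to a world target
    st=ctrl.get_state(); return R.from_quat(st["tcp_rot"]).inv().apply(np.array(target)-st["eef_pos"])
E
python3 - <<'E'
from h import *
print("mark top",rail(plane("top",[[260.7,139.5],[260.5,134]],.045)))
a,d=ray("top",[[260.7,139.5]]);b,e=ray("side",[[211.5,212]])
x=np.linalg.lstsq(np.c_[d[0],-e[0]],b-a,rcond=None)[0];p,q=a+x[0]*d[0],b+x[1]*e[0];print("tri",p,q,rail(p[:2]),rail(q[:2]))
t=cv2.imread("pics/top0.png")[:,:,::-1].copy()
g=pts(mask(t,(8,180,120),(18,255,255),(270,130,380,205)));w=rail(plane("top",g,.06));c=abs(w[:,0])<.04;print("orange s",w[c,1].min(),w[c,1].max())
print("brown R head z=.2",rail(plane("top",[[326,214],[362,245],[343,230]],.2)),"brownL",rail(plane("top",[[180,214],[217,245]],.2)))
w=world(0,-.305);print(w,tool([*w,.23]))
E
```

```text
mark top [[0.10048659 0.0398725 ]
 [0.11897478 0.04005411]]
tri [0.62933899 0.0347024  0.04741429] [0.62966724 0.03471813 0.04752626] [[0.09966428 0.03980602]] [[0.09999291 0.03980747]]
orange s -0.2504015824658632 -0.0432442908213945
brown R head z=.2 [[-0.17057367 -0.13751506]
 [-0.25874644 -0.23129055]
 [-0.21610752 -0.1817322 ]] brownL [[-0.15782132  0.26290375]
 [-0.24607331  0.16167314]]
[ 0.54476332 -0.31411148] [ 0.42572259 -0.21168978  0.00064114]
```

move_arm(plan=[{"x": 0.05, "y": -0.025, "z": 0, "yaw": 0.1, "fingers": 1}, {"x": 0.1, "y": -0.05, "z": 0, "yaw": 0.2, "fingers": 1}, {"x": 0.14, "y": -0.07, "z": 0, "yaw": 0.26, "fingers": 1}, {"x": 0.18, "y": -0.09, "z": 0, "yaw": 0.26, "fingers": 1}, {"x": 0.22, "y": -0.11, "z": 0, "yaw": 0.26, "fingers": 1}], force=40)

```text
time: 0.6
eef_pos: [0.3801, -0.4713, 0.2307]
tcp_rot: [1.0, 0.022, -0.0, -0.0]
contact_force: [1.6, -1.2, -0.9]
opening: 0.143
finger_force: 0.0
```

Run:
```python
from h import *
s=ctrl.get_state();print(s["time"],s["eef_pos"],s["qpos"],s["opening"],R.from_quat(s["tcp_rot"]).as_matrix()[:,1],tool([*world(.01,-.305),.17]))
```

```text
0.6 [ 0.38010454 -0.47125126  0.23072903] [-1.05958576e+00  1.36034056e-01  1.75389621e+00  2.42509092e-04
  1.25264239e+00  4.67289319e-01] 0.14272781878572027 [ 4.38310912e-02 -9.99038477e-01 -9.78674678e-04] [ 0.18140249 -0.14970863  0.06083279]
```

move_arm(plan=[{"x": 0.035, "y": -0.03, "z": 0, "fingers": 1}, {"x": 0.07, "y": -0.06, "z": 0, "fingers": 1}, {"x": 0.105, "y": -0.09, "z": 0.02, "fingers": 1}, {"x": 0.14, "y": -0.12, "z": 0.04, "fingers": 1}, {"x": 0.175, "y": -0.15, "z": 0.06, "fingers": 1}])

```text
validation failed for argument at $.pl...
```

Run:
```python
from h import *
for n in("top","side"):
    im=ctrl.read_camera(n);cv2.imwrite(f"pics/{n}1.png",im[:,:,::-1])
a=cv2.imread("pics/top1.png");b=cv2.imread("pics/side1.png")
cv2.imwrite("pics/both1.png",np.hstack([a[80:300,160:480],b[0:220,120:440]]))
s=ctrl.get_state();print(s["time"],s["eef_pos"],rail(s["eef_pos"][:2]),s["opening"],tool([*world(.01,-.29),.038]))
```

```text
0.7 [ 0.38229123 -0.46903639  0.230773  ] [[-0.1690555  -0.45271305]] 0.0040224943792957525 [ 0.17995965 -0.16110369  0.19328208]
```

View pics/both1.png

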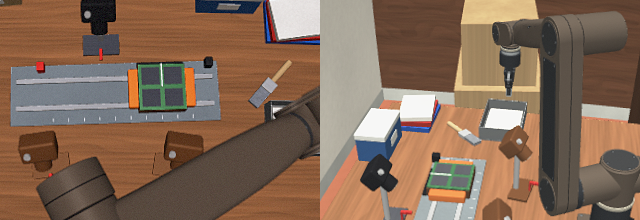

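The picture shows the arm high with the gripper hanging at about (508,70) in the right half, well clear of the brown cameras. The move was refused because it left out "yaw".

move_arm(plan=[{"x": 0.035, "y": -0.03, "z": 0, "yaw": 0, "fingers": 1}, {"x": 0.07, "y": -0.06, "z": 0, "yaw": 0, "fingers": 1}, {"x": 0.105, "y": -0.09, "z": 0.02, "yaw": 0, "fingers": 1}, {"x": 0.14, "y": -0.12, "z": 0.04, "yaw": 0, "fingers": 1}, {"x": 0.175, "y": -0.15, "z": 0.06, "yaw": 0, "fingers": 1}])

```text
time: 1.2
eef_pos: [0.5474, -0.3156, 0.1708]
tcp_rot: [1.0, 0.022, -0.0, 0.0]
contact_force: [0.9, -0.2, -1.3]
opening: 0.001
finger_force: 0.0
```

Run:
```python
from h import *
for n in("top","side"):
    im=ctrl.read_camera(n);cv2.imwrite(f"pics/{n}2.png",im[:,:,::-1])
a=cv2.imread("pics/top2.png");b=cv2.imread("pics/side2.png")
cv2.imwrite("pics/both2.png",np.hstack([a[80:300,160:480],b[0:220,120:440]]))
s=ctrl.get_state();print(s["time"],s["eef_pos"],rail(s["eef_pos"][:2]),s["opening"],tool([*world(.01,-.29),.038]))
```

```text
1.3 [ 0.54763392 -0.31138964  0.16703433] [[ 0.00298626 -0.30240557]] -0.0025479971014399643 [ 0.00767569 -0.01159816  0.12907174]
```

View pics/both2.png

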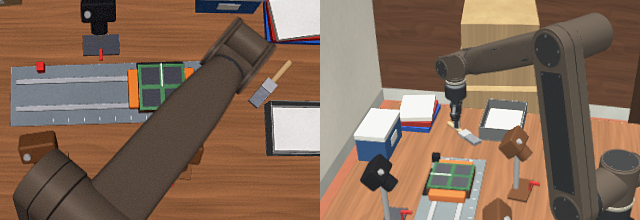

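The gripper hangs at about (457,115) over the rail's rear end, clear of everything, and the forearm is high above the brown cameras. Next I descend and set up the carriage measurement.

move_arm(plan=[{"x": 0, "y": 0, "z": 0.035, "yaw": 0, "fingers": 1}, {"x": 0.003, "y": 0, "z": 0.07, "yaw": 0, "fingers": 1}, {"x": 0.006, "y": -0.004, "z": 0.1, "yaw": 0, "fingers": 1}, {"x": 0.006, "y": -0.008, "z": 0.127, "yaw": 0, "fingers": 1}, {"x": 0.006, "y": -0.01, "z": 0.127, "yaw": 0, "fingers": 1}])

```text
time: 1.8
eef_pos: [0.5487, -0.3045, 0.0395]
tcp_rot: [1.0, 0.021, -0.004, -0.003]
contact_force: [-0.9, 0.8, 0.0]
opening: 0.0
finger_force: 0.0
```

```bash
cat >> h.py <<'E'
def meas(n,im=None):
    t=None
    if im is None: t=ctrl.get_state()["time"]; im=ctrl.read_camera(n)
    g=pts(mask(im,(50,80,30),(80,255,255)));w=rail(plane(n,g,.068));w=w[(abs(w[:,0])<.09)&(w[:,1]>-.33)&(w[:,1]<.27)]
    def ends(w,c):
        o=[]
        for k in np.arange(-.06,.061,.02):
            q=w[abs(w[:,0]-k)<.006,1]
            if len(q): o.append((q.min(),q.max()))
        o=np.array(o); return [round(float(v),4) for v in (np.median(o[:,0]),o[:,0].min(),np.median(o[:,1]),o[:,1].max())] if len(o) else None
    g=pts(mask(im,(8,170,110),(18,255,255)));v=rail(plane(n,g,.06));v=v[(abs(v[:,0])<.06)&(v[:,1]>-.33)&(v[:,1]<.27)]
    print(n,t,"green rear/front",ends(w,0),len(w),"orange",ends(v,0),len(v)); return im
def state():
    s=ctrl.get_state();print("t",s["time"],"rail",rail(s["eef_pos"][:2])[0].round(4),"z",s["eef_pos"][2].round(4),"F along rail",(s["contact_force"][:2]@YR).round(2))
E
python3 - <<'E'
from h import *
for n in("top","side"): meas(n,cv2.imread(f"pics/{n}0.png")[:,:,::-1].copy())
meas("side");meas("top");state()
E
```

```text
top None green rear/front [-0.2185, -0.2199, -0.0757, -0.075] 799 orange [-0.25, -0.3295, -0.0447, -0.0432] 696
side None green rear/front [-0.2142, -0.2248, -0.0752, -0.0728] 335 orange [-0.0757, -0.2451, -0.0184, -0.0158] 208
side 1.8 green rear/front [-0.2142, -0.2248, -0.0752, -0.0728] 335 orange [-0.0753, -0.2451, -0.0184, -0.0158] 208
top 1.85 green rear/front [-0.1992, -0.2191, -0.0757, -0.075] 568 orange [-0.0731, -0.2479, -0.0447, -0.0432] 416
t 1.9 rail [ 0.0073 -0.2977] z 0.0445 F along rail -0.49
```

move_arm(plan=[{"x": 0, "y": 0, "z": 0, "yaw": 0, "fingers": 1}])

```text
time: 2.0
eef_pos: [0.5533, -0.3075, 0.0469]
tcp_rot: [1.0, 0.022, 0.001, 0.001]
contact_force: [0.1, 0.2, -0.5]
opening: 0.001
finger_force: 0.0
```

move_arm(plan=[{"x": 0, "y": 0, "z": 0, "yaw": 0, "fingers": 1}])

```text
time: 2.1
eef_pos: [0.5535, -0.3074, 0.0471]
tcp_rot: [1.0, 0.022, 0.002, 0.001]
contact_force: [0.3, 0.3, -0.4]
opening: 0.001
finger_force: 0.0
```

Run:
```python
from h import *
state();ctrl.read_camera("side");state();ctrl.read_camera("side");state()
```

```text
t 2.1 rail [ 0.009  -0.2987] z 0.0471 F along rail 0.26
t 2.15 rail [ 0.0088 -0.2984] z 0.0468 F along rail 0.56
t 2.2 rail [ 0.0086 -0.2982] z 0.0465 F along rail -0.31
```

move_arm(plan=[{"x": 0, "y": -0.006, "z": 0.003, "yaw": 0, "fingers": 1}, {"x": 0, "y": -0.012, "z": 0.006, "yaw": 0, "fingers": 1}, {"x": 0, "y": -0.017, "z": 0.006, "yaw": 0, "fingers": 1}, {"x": 0, "y": -0.02, "z": 0.006, "yaw": 0, "fingers": 1}, {"x": 0, "y": -0.022, "z": 0.006, "yaw": 0, "fingers": 1}])

```text
time: 2.7
eef_pos: [0.5513, -0.2834, 0.0386]
tcp_rot: [1.0, 0.022, -0.0, -0.0]
contact_force: [0.5, 0.0, 0.0]
opening: -0.0
finger_force: 0.0
```

Run:
```python
from h import *
state();meas("side");meas("top");state()
```

```text
t 2.7 rail [ 0.0079 -0.2746] z 0.0386 F along rail 0.02
side 2.7 green rear/front [-0.2142, -0.2248, -0.0752, -0.0728] 334 orange [-0.0741, -0.2503, -0.0184, -0.0158] 211
top 2.75 green rear/front [-0.1532, -0.2211, -0.0757, -0.0749] 471 orange [-0.0731, -0.0738, -0.0447, -0.0432] 366
t 2.8 rail [ 0.008  -0.2749] z 0.0387 F along rail 0.08
```

move_arm(plan=[{"x": 0, "y": -0.003, "z": 0, "yaw": 0, "fingers": 1}, {"x": 0, "y": -0.006, "z": 0, "yaw": 0, "fingers": 1}, {"x": 0, "y": -0.009, "z": 0, "yaw": 0, "fingers": 1}, {"x": 0, "y": -0.012, "z": 0, "yaw": 0, "fingers": 1}, {"x": 0, "y": -0.015, "z": 0, "yaw": 0, "fingers": 1}])

```text
time: 3.3
eef_pos: [0.5507, -0.2689, 0.0387]
tcp_rot: [1.0, 0.022, 0.0, 0.0]
contact_force: [-0.0, -0.9, 0.1]
opening: 0.003
finger_force: 0.2
```

move_arm(plan=[{"x": 0, "y": -0.003, "z": 0, "yaw": 0, "fingers": 1}, {"x": 0, "y": -0.006, "z": 0, "yaw": 0, "fingers": 1}, {"x": 0, "y": -0.009, "z": 0, "yaw": 0, "fingers": 1}, {"x": 0, "y": -0.012, "z": 0, "yaw": 0, "fingers": 1}, {"x": 0, "y": -0.015, "z": 0, "yaw": 0, "fingers": 1}])

```text
time: 3.8
eef_pos: [0.55, -0.2537, 0.0386]
tcp_rot: [1.0, 0.022, -0.0, -0.0]
contact_force: [-0.1, 0.4, -0.7]
opening: 0.002
finger_force: 0.0
```

Run:
```python
from h import *
state();meas("side");meas("top");state()
```

```text
t 3.8 rail [ 0.0078 -0.2449] z 0.0386 F along rail 0.37
side 3.8 green rear/front [-0.1294, -0.1911, -0.0483, -0.0465] 347 orange [-0.0491, -0.2252, 0.0072, 0.0095] 204
top 3.85 green rear/front [-0.1251, -0.19, -0.0477, -0.0469] 467 orange [-0.0445, -0.3295, -0.0165, -0.0147] 366
t 3.9 rail [ 0.0078 -0.2446] z 0.0385 F along rail 0.15
```

move_arm(plan=[{"x": 0, "y": 0, "z": -0.035, "yaw": 0, "fingers": 1}, {"x": 0, "y": 0, "z": -0.065, "yaw": 0, "fingers": 1}, {"x": 0, "y": -0.035, "z": -0.068, "yaw": 0, "fingers": 1}, {"x": 0, "y": -0.08, "z": -0.068, "yaw": 0, "fingers": 1}, {"x": 0, "y": -0.125, "z": -0.068, "yaw": 0, "fingers": 1}])

```text
time: 4.4
eef_pos: [0.5446, -0.1284, 0.1073]
tcp_rot: [1.0, 0.021, 0.001, 0.0]
contact_force: [0.7, 0.6, -0.7]
opening: -0.0
finger_force: 0.0
```

move_arm(plan=[{"x": 0, "y": -0.045, "z": 0, "yaw": 0, "fingers": 1}, {"x": 0, "y": -0.09, "z": 0, "yaw": 0, "fingers": 1}, {"x": 0, "y": -0.135, "z": 0, "yaw": 0, "fingers": 1}, {"x": 0, "y": -0.18, "z": 0, "yaw": 0, "fingers": 1}, {"x": 0, "y": -0.225, "z": 0, "yaw": 0, "fingers": 1}])

```text
time: 4.9
eef_pos: [0.5344, 0.0974, 0.1069]
tcp_rot: [1.0, 0.022, 0.0, 0.0]
contact_force: [0.8, 0.2, -0.3]
opening: 0.002
finger_force: 0.0
```

Run:
```python
from h import *
state();meas("top");meas("side");state()
```

```text
t 4.9 rail [0.0076 0.1065] z 0.1069 F along rail 0.15
top 4.9 green rear/front [-0.1326, -0.1337, 0.0097, 0.011] 808 orange [-0.1645, -0.1652, 0.041, 0.0423] 706
side 4.95 green rear/front [-0.1248, -0.1268, 0.0145, 0.0166] 307 orange [0.019, -0.1556, 0.0697, 0.0713] 147
t 5.0 rail [0.0071 0.1092] z 0.1067 F along rail -0.77
```

move_arm(plan=[{"x": 0, "y": -0.008, "z": 0.025, "yaw": 0, "fingers": 1}, {"x": 0, "y": -0.01, "z": 0.05, "yaw": 0, "fingers": 1}, {"x": 0, "y": -0.01, "z": 0.067, "yaw": 0, "fingers": 1}, {"x": 0, "y": -0.01, "z": 0.067, "yaw": 0, "fingers": 1}, {"x": 0, "y": -0.012, "z": 0.067, "yaw": 0, "fingers": 1}])

```text
time: 5.5
eef_pos: [0.5344, 0.1069, 0.0398]
tcp_rot: [1.0, 0.021, -0.0, 0.0]
contact_force: [-0.3, -0.0, -0.3]
opening: -0.001
finger_force: 0.0
```

Run:
```python
from h import *
state();meas("top");state()
```

```text
t 5.5 rail [0.0079 0.116 ] z 0.0398 F along rail -0.01
top 5.5 green rear/front [-0.1024, -0.1034, 0.0402, 0.0418] 805 orange [-0.1333, -0.33, 0.0713, 0.0731] 661
t 5.55 rail [0.0086 0.1164] z 0.0406 F along rail 0.42
```

move_arm(plan=[{"x": 0, "y": -0.005, "z": 0, "yaw": 0, "fingers": 1}, {"x": 0, "y": -0.009, "z": 0, "yaw": 0, "fingers": 1}, {"x": 0, "y": -0.0112, "z": 0, "yaw": 0, "fingers": 1}, {"x": 0, "y": -0.0134, "z": 0, "yaw": 0, "fingers": 1}, {"x": 0, "y": -0.0155, "z": 0, "yaw": 0, "fingers": 1}])

```text
time: 6.05
eef_pos: [0.5335, 0.1234, 0.0398]
tcp_rot: [1.0, 0.022, 0.0, -0.0]
contact_force: [0.2, 0.1, -0.1]
opening: 0.0
finger_force: 0.0
```

Run:
```python
from h import *
state();meas("top");state()
```

```text
t 6.05 rail [0.0078 0.1326] z 0.0398 F along rail 0.08
top 6.05 green rear/front [-0.0759, -0.0767, 0.0669, 0.0682] 820 orange [-0.1078, -0.3298, 0.0941, 0.0982] 613
t 6.1 rail [0.0077 0.1328] z 0.0397 F along rail 0.02
```

move_arm(plan=[{"x": 0, "y": -0.003, "z": 0, "yaw": 0, "fingers": 1}, {"x": 0, "y": -0.0053, "z": 0, "yaw": 0, "fingers": 1}, {"x": 0, "y": -0.0075, "z": 0, "yaw": 0, "fingers": 1}, {"x": 0, "y": -0.0097, "z": 0, "yaw": 0, "fingers": 1}, {"x": 0, "y": -0.012, "z": 0, "yaw": 0, "fingers": 1}])

```text
time: 6.6
eef_pos: [0.5329, 0.1353, 0.0396]
tcp_rot: [1.0, 0.022, -0.0, 0.0]
contact_force: [-0.4, -0.1, 0.5]
opening: -0.003
finger_force: 0.0
```

move_arm(plan=[{"x": 0, "y": -0.0022, "z": 0, "yaw": 0, "fingers": 1}, {"x": 0, "y": -0.0045, "z": 0, "yaw": 0, "fingers": 1}, {"x": 0, "y": -0.0067, "z": 0, "yaw": 0, "fingers": 1}, {"x": 0, "y": -0.009, "z": 0, "yaw": 0, "fingers": 1}, {"x": 0, "y": -0.0112, "z": 0, "yaw": 0, "fingers": 1}])

```text
time: 7.1
eef_pos: [0.5325, 0.1465, 0.0396]
tcp_rot: [1.0, 0.022, 0.0, -0.0]
contact_force: [-0.4, 0.3, -0.5]
opening: -0.003
finger_force: 0.2
```

move_arm(plan=[{"x": 0, "y": -0.0022, "z": 0, "yaw": 0, "fingers": 1}, {"x": 0, "y": -0.0045, "z": 0, "yaw": 0, "fingers": 1}, {"x": 0, "y": -0.0067, "z": 0, "yaw": 0, "fingers": 1}, {"x": 0, "y": -0.009, "z": 0, "yaw": 0, "fingers": 1}, {"x": 0, "y": -0.0112, "z": 0, "yaw": 0, "fingers": 1}])

```text
time: 7.6
eef_pos: [0.532, 0.1576, 0.0396]
tcp_rot: [1.0, 0.022, -0.0, 0.0]
contact_force: [-0.7, 0.2, 0.3]
opening: -0.002
finger_force: 0.0
```

Run:
```python
from h import *
state();meas("top");meas("top");meas("top");meas("top");state()
```

```text
t 7.6 rail [0.0077 0.1668] z 0.0396 F along rail 0.28
top 7.6 green rear/front [-0.0278, -0.0289, 0.1152, 0.1161] 794 orange [-0.0583, -0.33, 0.1316, 0.1479] 537
top 7.65 green rear/front [-0.0271, -0.0289, 0.1152, 0.1162] 797 orange [-0.0583, -0.33, 0.1316, 0.1479] 538
top 7.7 green rear/front [-0.0271, -0.0288, 0.1152, 0.1162] 792 orange [-0.0581, -0.3297, 0.1316, 0.1479] 534
top 7.75 green rear/front [-0.0271, -0.0287, 0.1152, 0.1162] 790 orange [-0.0581, -0.3297, 0.1316, 0.1479] 532
t 7.8 rail [0.0077 0.1667] z 0.0396 F along rail -1.33
```

move_arm(plan=[{"x": 0, "y": 0, "z": 0, "yaw": 0, "fingers": 1}, {"x": 0, "y": 0, "z": 0, "yaw": 0, "fingers": 1}, {"x": 0, "y": 0, "z": 0, "yaw": 0, "fingers": 1}, {"x": 0, "y": 0, "z": 0, "yaw": 0, "fingers": 1}, {"x": 0, "y": 0, "z": 0, "yaw": 0, "fingers": 1}])

```text
time: 8.3
eef_pos: [0.532, 0.1574, 0.0396]
tcp_rot: [1.0, 0.022, 0.0, -0.0]
contact_force: [0.2, 0.5, -0.1]
opening: -0.001
finger_force: 0.0
```

Run:
```python
from h import *
state();a=meas("top");b=meas("side");state()
cv2.imwrite("pics/both3.png",cv2.resize(np.hstack([a[100:220,190:330],b[130:250,170:310]]),None,fx=2.85,fy=2.85,interpolation=cv2.INTER_CUBIC)[:,:,::-1])
# white line vs pointer
g=pts(mask(a,(0,0,150),(180,60,255),(245,135,280,200)));w=rail(plane("top",g,.068));print("white",np.c_[g,w.round(4)][:40])
r=pts(mask(a,(0,150,80),(6,255,255),(240,120,285,142)));print("mark",rail(plane("top",r,.045))[:,1].mean())
```

```text
t 8.3 rail [0.0077 0.1666] z 0.0396 F along rail 0.52
top 8.3 green rear/front [-0.0264, -0.0278, 0.1155, 0.1174] 780 orange [-0.0581, -0.33, 0.1316, 0.1479] 534
side 8.35 green rear/front [-0.0229, -0.0249, 0.1189, 0.1201] 312 orange [0.1343, 0.1179, 0.1705, 0.1732] 127
t 8.4 rail [0.0077 0.1667] z 0.0396 F along rail -0.51
white [[2.59e+02 1.44e+02 7.81e-02 4.49e-02]
 [2.59e+02 1.45e+02 7.48e-02 4.50e-02]
 [2.59e+02 1.46e+02 7.15e-02 4.51e-02]
 [2.60e+02 1.46e+02 7.14e-02 4.20e-02]
 [2.59e+02 1.47e+02 6.83e-02 4.52e-02]
 [2.60e+02 1.47e+02 6.81e-02 4.20e-02]
 [2.59e+02 1.48e+02 6.50e-02 4.53e-02]
 [2.60e+02 1.48e+02 6.49e-02 4.21e-02]
 [2.59e+02 1.49e+02 6.17e-02 4.53e-02]
 [2.60e+02 1.49e+02 6.16e-02 4.22e-02]
 [2.59e+02 1.50e+02 5.85e-02 4.54e-02]
 [2.60e+02 1.50e+02 5.84e-02 4.23e-02]
 [2.59e+02 1.51e+02 5.52e-02 4.55e-02]
 [2.60e+02 1.51e+02 5.51e-02 4.24e-02]
 [2.59e+02 1.52e+02 5.20e-02 4.56e-02]
 [2.60e+02 1.52e+02 5.19e-02 4.24e-02]
 [2.59e+02 1.53e+02 4.87e-02 4.57e-02]
 [2.60e+02 1.53e+02 4.86e-02 4.25e-02]
 [2.59e+02 1.54e+02 4.55e-02 4.57e-02]
 [2.60e+02 1.54e+02 4.54e-02 4.26e-02]
 [2.59e+02 1.55e+02 4.22e-02 4.58e-02]
 [2.60e+02 1.55e+02 4.21e-02 4.27e-02]
 [2.59e+02 1.56e+02 3.90e-02 4.59e-02]
 [2.60e+02 1.56e+02 3.89e-02 4.28e-02]
 [2.59e+02 1.57e+02 3.58e-02 4.60e-02]
 [2.60e+02 1.57e+02 3.57e-02 4.29e-02]
 [2.59e+02 1.58e+02 3.25e-02 4.60e-02]
 [2.60e+02 1.58e+02 3.24e-02 4.29e-02]
 [2.59e+02 1.59e+02 2.93e-02 4.61e-02]
 [2.60e+02 1.59e+02 2.92e-02 4.30e-02]
 [2.59e+02 1.60e+02 2.61e-02 4.62e-02]
 [2.60e+02 1.60e+02 2.60e-02 4.31e-02]
 [2.59e+02 1.61e+02 2.29e-02 4.63e-02]
 [2.60e+02 1.61e+02 2.28e-02 4.32e-02]
 [2.59e+02 1.62e+02 1.96e-02 4.64e-02]
 [2.60e+02 1.62e+02 1.95e-02 4.33e-02]
 [2.59e+02 1.63e+02 1.64e-02 4.64e-02]
 [2.60e+02 1.63e+02 1.63e-02 4.33e-02]
 [2.59e+02 1.64e+02 1.32e-02 4.65e-02]
 [2.60e+02 1.64e+02 1.31e-02 4.34e-02]]
mark 0.04057943389434179
```

View pics/both3.png

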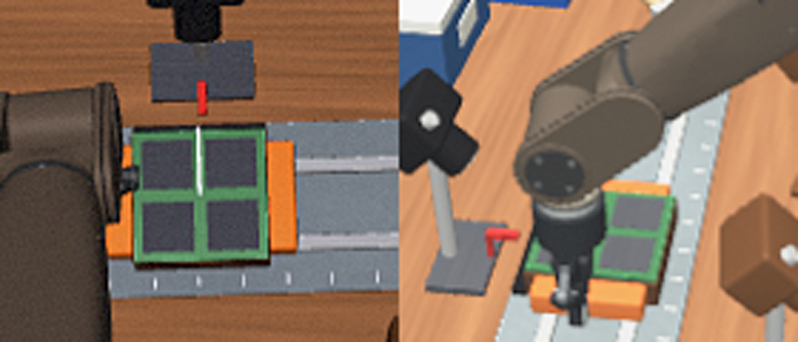

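The white line, (199,160) in the crop, is about 1.5 px left of the red pointer (202,98), so the carriage is about 4 mm too far and almost stopped. I'll nudge it back very slowly by the front nose.

move_arm(plan=[{"x": 0, "y": 0.0002, "z": 0, "yaw": 0, "fingers": 1}, {"x": 0, "y": 0.0004, "z": 0, "yaw": 0, "fingers": 1}, {"x": 0, "y": 0.0006, "z": 0, "yaw": 0, "fingers": 1}, {"x": 0, "y": 0.0008, "z": 0, "yaw": 0, "fingers": 1}, {"x": 0, "y": 0.001, "z": 0, "yaw": 0, "fingers": 1}])

```text
time: 8.9
eef_pos: [0.532, 0.1565, 0.0397]
tcp_rot: [1.0, 0.022, 0.0, 0.0]
contact_force: [0.8, 0.5, -0.4]
opening: -0.002
finger_force: 0.0
```

move_arm(plan=[{"x": 0, "y": 0.0001, "z": 0, "yaw": 0, "fingers": 1}, {"x": 0, "y": 0.0002, "z": 0, "yaw": 0, "fingers": 1}, {"x": 0, "y": 0.0003, "z": 0, "yaw": 0, "fingers": 1}, {"x": 0, "y": 0.0004, "z": 0, "yaw": 0, "fingers": 1}, {"x": 0, "y": 0.0005, "z": 0, "yaw": 0, "fingers": 1}])

```text
time: 9.4
eef_pos: [0.532, 0.156, 0.0396]
tcp_rot: [1.0, 0.022, -0.0, 0.0]
contact_force: [-0.7, -1.2, 0.9]
opening: 0.001
finger_force: 0.0
```

```bash
cat >> h.py <<'E'
def fine(im=None):
    t=ctrl.get_state()["time"]
    if im is None: im=ctrl.read_camera("top")
    g=pts(mask(im,(50,80,30),(80,255,255)));w=rail(plane("top",g,.068));w=w[(w[:,1]>-.33)&(w[:,1]<.27)]
    lo,hi=[],[]
    for v in np.arange(-.065,.066,.0033):
        q=w[abs(w[:,0]-v)<.0025,1]
        if len(q): lo.append(q.min());hi.append(q.max())
    lo,hi=np.array(lo),np.array(hi); lo=lo[lo<np.median(lo)+.004];hi=hi[hi>np.median(hi)-.004]
    # intensity-weighted white line and red pointer, in columns
    f=im.astype(float); W=np.clip(f.min(2)[144:164,254:267]-110,0,None); cw=(W*np.arange(254,267)).sum()/W.sum(); rw=(W.sum(1)*np.arange(144,164)).sum()/W.sum()
    D=np.clip(f[:,:,0]-f[:,:,1:].max(2)-40,0,None)[129:140,252:270]; cr=(D*np.arange(252,270)).sum()/D.sum()
    print("t",t,"centre",((lo.mean()+hi.mean())/2).round(5),"line",rail(plane("top",[[cw,rw]],.068))[0,1].round(5),"mark",rail(plane("top",[[cr,134]],.045))[0,1].round(5)); return im
E
python3 - <<'E'
from h import *
fine(cv2.imread("pics/top0.png")[:,:,::-1].copy());state();fine();fine();state()
E
```

```text
t 9.4 centre -0.14713 line 0.04374 mark 0.04051
t 9.4 rail [0.0077 0.1652] z 0.0396 F along rail -1.18
t 9.4 centre 0.04456 line 0.04505 mark 0.0405
t 9.45 centre 0.04452 line 0.04505 mark 0.04051
t 9.5 rail [0.0078 0.1652] z 0.0396 F along rail 0.76
```

move_arm(plan=[{"x": 0, "y": 0.0001, "z": 0, "yaw": 0, "fingers": 1}, {"x": 0, "y": 0.0002, "z": 0, "yaw": 0, "fingers": 1}, {"x": 0, "y": 0.0003, "z": 0, "yaw": 0, "fingers": 1}, {"x": 0, "y": 0.0004, "z": 0, "yaw": 0, "fingers": 1}, {"x": 0, "y": 0.0005, "z": 0, "yaw": 0, "fingers": 1}])

```text
time: 10.0
eef_pos: [0.5321, 0.1555, 0.0396]
tcp_rot: [1.0, 0.022, 0.0, 0.0]
contact_force: [0.1, 0.0, -0.5]
opening: -0.0
finger_force: 0.0
```

move_arm(plan=[{"x": 0, "y": 0.0001, "z": 0, "yaw": 0, "fingers": 1}, {"x": 0, "y": 0.0002, "z": 0, "yaw": 0, "fingers": 1}, {"x": 0, "y": 0.0003, "z": 0, "yaw": 0, "fingers": 1}, {"x": 0, "y": 0.0004, "z": 0, "yaw": 0, "fingers": 1}, {"x": 0, "y": 0.0005, "z": 0, "yaw": 0, "fingers": 1}])

```text
time: 10.5
eef_pos: [0.5321, 0.155, 0.0396]
tcp_rot: [1.0, 0.022, -0.0, 0.0]
contact_force: [-0.0, -0.9, -0.3]
opening: -0.002
finger_force: 0.0
```

move_arm(plan=[{"x": 0, "y": 0.0001, "z": 0, "yaw": 0, "fingers": 1}, {"x": 0, "y": 0.0002, "z": 0, "yaw": 0, "fingers": 1}, {"x": 0, "y": 0.0003, "z": 0, "yaw": 0, "fingers": 1}, {"x": 0, "y": 0.0004, "z": 0, "yaw": 0, "fingers": 1}, {"x": 0, "y": 0.0005, "z": 0, "yaw": 0, "fingers": 1}])

```text
time: 11.0
eef_pos: [0.5321, 0.1545, 0.0396]
tcp_rot: [1.0, 0.022, 0.0, -0.0]
contact_force: [-0.0, 0.1, -0.6]
opening: 0.002
finger_force: 0.0
```

Run:
```python
from h import *
state();fine();fine();state()
```

```text
t 11.0 rail [0.0077 0.1637] z 0.0396 F along rail 0.13
t 11.0 centre 0.04448 line 0.04505 mark 0.04047
t 11.05 centre 0.04456 line 0.04504 mark 0.04046
t 11.1 rail [0.0078 0.1637] z 0.0396 F along rail -0.75
```

move_arm(plan=[{"x": 0, "y": 0.0001, "z": 0, "yaw": 0, "fingers": 1}, {"x": 0, "y": 0.0002, "z": 0, "yaw": 0, "fingers": 1}, {"x": 0, "y": 0.0003, "z": 0, "yaw": 0, "fingers": 1}, {"x": 0, "y": 0.0004, "z": 0, "yaw": 0, "fingers": 1}, {"x": 0, "y": 0.0005, "z": 0, "yaw": 0, "fingers": 1}])

```text
time: 11.6
eef_pos: [0.5321, 0.1539, 0.0396]
tcp_rot: [1.0, 0.022, -0.0, 0.0]
contact_force: [0.0, -1.1, 0.3]
opening: -0.002
finger_force: 0.0
```

move_arm(plan=[{"x": 0, "y": 0.0001, "z": 0, "yaw": 0, "fingers": 1}, {"x": 0, "y": 0.0002, "z": 0, "yaw": 0, "fingers": 1}, {"x": 0, "y": 0.0003, "z": 0, "yaw": 0, "fingers": 1}, {"x": 0, "y": 0.0004, "z": 0, "yaw": 0, "fingers": 1}, {"x": 0, "y": 0.0005, "z": 0, "yaw": 0, "fingers": 1}])

```text
time: 12.1
eef_pos: [0.5321, 0.1535, 0.0396]
tcp_rot: [1.0, 0.022, -0.0, -0.0]
contact_force: [-0.7, -0.4, 0.2]
opening: 0.003
finger_force: 0.0
```

move_arm(plan=[{"x": 0, "y": 0.0001, "z": 0, "yaw": 0, "fingers": 1}, {"x": 0, "y": 0.0002, "z": 0, "yaw": 0, "fingers": 1}, {"x": 0, "y": 0.0003, "z": 0, "yaw": 0, "fingers": 1}, {"x": 0, "y": 0.0004, "z": 0, "yaw": 0, "fingers": 1}, {"x": 0, "y": 0.0005, "z": 0, "yaw": 0, "fingers": 1}])

```text
time: 12.6
eef_pos: [0.5322, 0.153, 0.0396]
tcp_rot: [1.0, 0.022, 0.0, -0.0]
contact_force: [-0.1, -0.0, -0.9]
opening: 0.005
finger_force: 0.0
```

Run:
```python
from h import *
state();fine();fine();state()
```

```text
t 12.6 rail [0.0077 0.1622] z 0.0396 F along rail -0.01
t 12.6 centre 0.04332 line 0.04372 mark 0.04045
t 12.65 centre 0.04328 line 0.04363 mark 0.04045
t 12.7 rail [0.0077 0.1622] z 0.0396 F along rail 0.23
```

move_arm(plan=[{"x": 0, "y": 0.0001, "z": 0, "yaw": 0, "fingers": 1}, {"x": 0, "y": 0.0002, "z": 0, "yaw": 0, "fingers": 1}, {"x": 0, "y": 0.0003, "z": 0, "yaw": 0, "fingers": 1}, {"x": 0, "y": 0.0004, "z": 0, "yaw": 0, "fingers": 1}, {"x": 0, "y": 0.0005, "z": 0, "yaw": 0, "fingers": 1}])

```text
time: 13.2
eef_pos: [0.5322, 0.1525, 0.0396]
tcp_rot: [1.0, 0.022, -0.0, -0.0]
contact_force: [0.9, -0.1, -0.4]
opening: 0.003
finger_force: 0.0
```

move_arm(plan=[{"x": 0, "y": 0.0001, "z": 0, "yaw": 0, "fingers": 1}, {"x": 0, "y": 0.0002, "z": 0, "yaw": 0, "fingers": 1}, {"x": 0, "y": 0.0003, "z": 0, "yaw": 0, "fingers": 1}, {"x": 0, "y": 0.0004, "z": 0, "yaw": 0, "fingers": 1}, {"x": 0, "y": 0.0005, "z": 0, "yaw": 0, "fingers": 1}])

```text
time: 13.7
eef_pos: [0.5322, 0.152, 0.0396]
tcp_rot: [1.0, 0.022, -0.0, -0.0]
contact_force: [-1.6, 1.0, 0.0]
opening: -0.001
finger_force: 0.0
```

move_arm(plan=[{"x": 0, "y": 0.0001, "z": 0, "yaw": 0, "fingers": 1}, {"x": 0, "y": 0.0002, "z": 0, "yaw": 0, "fingers": 1}, {"x": 0, "y": 0.0003, "z": 0, "yaw": 0, "fingers": 1}, {"x": 0, "y": 0.0004, "z": 0, "yaw": 0, "fingers": 1}, {"x": 0, "y": 0.0005, "z": 0, "yaw": 0, "fingers": 1}])

```text
time: 14.2
eef_pos: [0.5322, 0.1515, 0.0396]
tcp_rot: [1.0, 0.022, -0.0, -0.0]
contact_force: [-0.2, 0.8, -0.5]
opening: 0.001
finger_force: 0.0
```

Run:
```python
from h import *
state();fine();fine();state()
```

```text
t 14.2 rail [0.0077 0.1607] z 0.0396 F along rail 0.79
t 14.2 centre 0.04205 line 0.0425 mark 0.0405
t 14.25 centre 0.04191 line 0.0424 mark 0.04052
t 14.3 rail [0.0077 0.1607] z 0.0396 F along rail 0.64
```

move_arm(plan=[{"x": 0, "y": 0.0001, "z": 0, "yaw": 0, "fingers": 1}, {"x": 0, "y": 0.0002, "z": 0, "yaw": 0, "fingers": 1}, {"x": 0, "y": 0.0003, "z": 0, "yaw": 0, "fingers": 1}, {"x": 0, "y": 0.0004, "z": 0, "yaw": 0, "fingers": 1}, {"x": 0, "y": 0.0005, "z": 0, "yaw": 0, "fingers": 1}])

```text
time: 14.8
eef_pos: [0.5323, 0.151, 0.0396]
tcp_rot: [1.0, 0.022, -0.0, -0.0]
contact_force: [-0.2, -0.4, -0.1]
opening: -0.004
finger_force: 0.0
```

move_arm(plan=[{"x": 0, "y": 0.0001, "z": 0, "yaw": 0, "fingers": 1}, {"x": 0, "y": 0.0002, "z": 0, "yaw": 0, "fingers": 1}, {"x": 0, "y": 0.0003, "z": 0, "yaw": 0, "fingers": 1}, {"x": 0, "y": 0.0004, "z": 0, "yaw": 0, "fingers": 1}, {"x": 0, "y": 0.0005, "z": 0, "yaw": 0, "fingers": 1}])

```text
time: 15.3
eef_pos: [0.5323, 0.1505, 0.0396]
tcp_rot: [1.0, 0.022, 0.0, 0.0]
contact_force: [0.3, 1.0, 0.3]
opening: 0.002
finger_force: 0.0
```

Run:
```python
from h import *
state();fine();fine();state()
```

```text
t 15.3 rail [0.0077 0.1597] z 0.0396 F along rail 0.99
t 15.3 centre 0.04115 line 0.04128 mark 0.04046
t 15.35 centre 0.04096 line 0.04121 mark 0.04055
t 15.4 rail [0.0077 0.1597] z 0.0397 F along rail -0.72
```

move_arm(plan=[{"x": 0, "y": -0.01, "z": 0, "yaw": 0, "fingers": 1}, {"x": 0, "y": -0.025, "z": 0, "yaw": 0, "fingers": 1}, {"x": 0, "y": -0.035, "z": -0.02, "yaw": 0, "fingers": 1}, {"x": 0, "y": -0.04, "z": -0.05, "yaw": 0, "fingers": 1}, {"x": 0, "y": -0.04, "z": -0.09, "yaw": 0, "fingers": 1}])

```text
time: 15.9
eef_pos: [0.5286, 0.1921, 0.1285]
tcp_rot: [1.0, 0.023, -0.002, 0.0]
contact_force: [0.7, -0.0, -0.4]
opening: 0.002
finger_force: 0.0
```

move_arm(plan=[{"x": 0, "y": 0, "z": -0.02, "yaw": 0, "fingers": 1}, {"x": 0, "y": 0, "z": -0.03, "yaw": 0, "fingers": 1}, {"x": 0, "y": 0, "z": -0.03, "yaw": 0, "fingers": 1}, {"x": 0, "y": 0, "z": -0.03, "yaw": 0, "fingers": 1}, {"x": 0, "y": 0, "z": -0.03, "yaw": 0, "fingers": 1}])

```text
time: 16.4
eef_pos: [0.5293, 0.1903, 0.1574]
tcp_rot: [1.0, 0.022, -0.002, 0.0]
contact_force: [0.5, -0.4, -0.7]
opening: 0.004
finger_force: 0.0
```

Run:
```python
from h import *
state();fine();fine();state()
```

```text
t 16.4 rail [0.0065 0.1997] z 0.1574 F along rail -0.46
t 16.4 centre 0.04103 line 0.04116 mark 0.04051
t 16.45 centre 0.04095 line 0.04115 mark 0.04045
t 16.5 rail [0.0068 0.1996] z 0.1578 F along rail -0.93
```

move_arm(plan=[{"x": 0, "y": 0, "z": 0, "yaw": 0, "fingers": 1}, {"x": 0, "y": 0, "z": 0, "yaw": 0, "fingers": 1}, {"x": 0, "y": 0, "z": 0, "yaw": 0, "fingers": 1}, {"x": 0, "y": 0, "z": 0, "yaw": 0, "fingers": 1}, {"x": 0, "y": 0, "z": 0, "yaw": 0, "fingers": 1}])

```text
time: 17.0
eef_pos: [0.5306, 0.1904, 0.1597]
tcp_rot: [1.0, 0.022, 0.0, -0.0]
contact_force: [-0.3, 1.0, 0.1]
opening: 0.002
finger_force: 0.0
```

move_arm(plan=[{"x": 0, "y": 0, "z": 0, "yaw": 0, "fingers": 1}, {"x": 0, "y": 0, "z": 0, "yaw": 0, "fingers": 1}, {"x": 0, "y": 0, "z": 0, "yaw": 0, "fingers": 1}, {"x": 0, "y": 0, "z": 0, "yaw": 0, "fingers": 1}, {"x": 0, "y": 0, "z": 0, "yaw": 0, "fingers": 1}])

```text
time: 17.5
eef_pos: [0.5305, 0.1905, 0.1596]
tcp_rot: [1.0, 0.022, -0.0, -0.0]
contact_force: [-0.3, 0.2, 0.5]
opening: 0.005
finger_force: 0.0
```

Run:
```python
from h import *
state();fine();a=fine();b=ctrl.read_camera("side")
cv2.imwrite("pics/both4.png",cv2.resize(np.hstack([a[100:220,190:330],b[130:250,170:310]]),None,fx=2.85,fy=2.85,interpolation=cv2.INTER_CUBIC)[:,:,::-1])
```

```text
t 17.5 rail [0.0077 0.1997] z 0.1596 F along rail 0.17
t 17.5 centre 0.04083 line 0.04115 mark 0.04049
t 17.55 centre 0.04095 line 0.04115 mark 0.04045
```

View pics/both4.png

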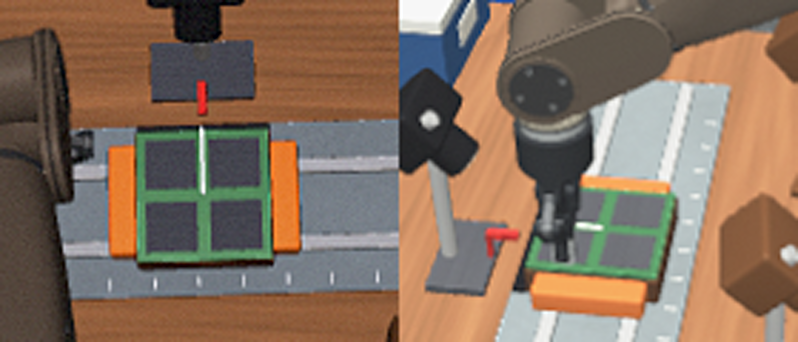

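The white line (203,160) now lies opposite the red pointer (202,98) to within about 1 mm. The carriage is standing still and the gripper is clear of it.

```bash
python3 -c "
from plant import ctrl
print(ctrl.sign_off())"
```

```text
the job is handed in; nothing more can be done
None
```

The carriage stands still with its white line within about 1 mm of the red pointer, by my camera measurement; the gripper is clear, and the job was handed in at about 17.6 s of the 51 s allowed, with no verdict returned.

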